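Hold the embossing stamp over the brass tag

TASK

On the leather bench, take the stamp with the oblong steel face, carry it upright over the tool rack to the steel block on the rack's other side, and set it gently down on the brass tag there to feel where it seats. Then raise it just clear and finish still holding it upright about 5 mm above the tag, not touching, centred and with its long sides in line with the tag's, ready to be struck. Do not touch the rack, and leave the round stamp, the jar and the slicker alone.

Things in the scene. Friction and masses are not known exactly. Their poses are not given: they have to be found in the camera images.
- stamp: Hand stamp, loose, upright on its face, left or right of the rack; 0.17 to 0.35 kg. Oblong steel face plate 44 x 26 mm, 14 mm thick; steel shank 14 mm thick up to 45 mm; wooden handle of section 34 x 22 mm from 45 to 105 mm height. Origin: centre of the face (underside). x along the 44 mm (and handle's 34 mm) side, y along the 26 mm (22 mm) side, z up. Either way round is the same.
- anvil: Dark steel bench block 90 x 70 mm let into the bench, fixed, on the other side of the rack from the stamp, its flat top 35 to 60 mm above the bench. A brass tag sits in its centre. Origin on its vertical axis, 50 mm below its flat top; x along the 90 mm side, z up.
- tag_top (a point): Centre of the top face of the brass tag on the steel block: tag 44 x 26 mm, standing 4 mm above the block's top. x along the tag's 44 mm side, y along its 26 mm side, z up. The tag cannot come off; it sits on a stiff spring and sinks about 1 mm per 4 N pushed, at most 3 mm, and springs back up. This point moves with it.
- rack: Tool rack, fixed, between the stamp and the steel block: wooden bar 300 x 56 mm, 55 mm high, with five awl handles (up to 26 mm thick) standing in a row along it; highest point 123 mm above the bench. Origin: centre of its underside, on the bench; x along the 300 mm length (roughly away from the robot), z up.
- round_stamp: Bystander: stamp with a round steel face 34 mm in diameter and a round wooden handle, 94 mm tall, standing loose on the bench. Origin: centre of its underside, z up. Leave alone.
- jar: Bystander: closed jar, 52 mm in diameter, 75 mm tall, standing loose. Origin: centre of its underside, z up. Leave alone.
- slicker: Bystander: rounded wooden block 50 x 130 x 22 mm lying loose on the bench beyond the rack. Origin: centre of its underside, y along its length, z up. Leave alone.
There are look-alikes about, which are no part of the job. Leave any green or purple look-alike of the stamp alone.

How it is judged:
By the outcome, as a careful person would: the job done as asked, in the order asked, and still so for the second after the job is handed in, while the arm keeps its last pose, push and grip.
It also fails if it takes over 45 s, if anything falls off the work surface, if the arm or the gripper's body presses on something with over 40 N, if the wrist force passes 120 N, or if a joint passes its speed limit or range.

ROBOT

A 7-joint arm with a two-finger parallel gripper is mounted at the origin on the work surface. World frame = base frame: x ahead of the robot, y to its left, z up, the work surface at z = 0. Lengths are in m, angles in rad, forces in N, time in s.
With the tool pointing down it reaches from about 0.4 to 0.85 m from the base axis. Payload 10.4 kg.
Tool frame: the origin (TCP) lies midway between the tips of the shut fingers; the grasp point (between the pads) lies 19 mm behind it; z points along the fingers, x is the direction in which the jaws open and shut, and the axes are right-handed (so a half turn about z gives the same grasp; the last joint's range is limited). The gripper opens to 85 mm and grips with 20 to 120 N. Pads are 22 mm wide; open, the fingers measure 114 mm over their backs; the gripper's body (76 mm by 85 mm) begins 54 mm behind the grasp point. The pads swing forward as they close: fully open they stand 13 mm farther back than shut.
Start: joints at [-1.347, 0.332, -0.065, 1.46, 0.022, 1.35, -0.088], TCP at [0.153, 0.606, 0.231] pointing down, gripper open.
Joint ranges: [-2.6, 2.6], [-0.5, 2.12], [-1.47, 1.34], [0.16, 2.42], [-1.27, 4.41], [0.06, 2.06], [-2.6, 2.6]. Speed limits (rad/s): [2.22, 2.22, 2.79, 2.79, 3.14, 3.14, 3.14].

INTERFACE

Orientations are given as a unit quaternion [x, y, z, w].
In Python, from workcell import monitor, eyes, ticket, models gives the robot as it stands.
- The arm moves only by the tool servo_tool, never from a script. Its argument "motion" is a list of rows, each a list of 7 numbers: the opening, from 0 (shut) to 1 (fully open), then the shift along the tool's x, y, z in m, then the turn, a rotation vector about the tool's x, y, z in degrees. In form: [[fingers, tx, ty, tz, rx, ry, rz], ...]. A call has 1 to 20 rows; each row is the pose to reach, as a shift and turn from the pose commanded when the call began, along the tool's axes at that moment; what a row does not reach only later rows make up. A row lasts 1/8 s, in which the tool goes at most 62.5 mm and 10.7 degrees, less where a joint would pass 70% of its speed; a pose out of reach is approached as far as the arm can. A call with a gripper value outside its range is refused whole. The fingers move at their own pace and stop on an object; "grip_force" is the grip in N (left out, the last holds). Time passes only in rows, so rows that repeat a pose let the fingers close. It gives the time, the measured TCP pose, the force and the opening at its end, in the units of the state.
- monitor.get_obs(): the state, without advancing time (a new reading comes with each control period).
- eyes.camera(name): name is "side" or "top" or "wrist"; returns (picture, depth): 420x560x3 uint8, blue, green, red; 420x560 float32, m along the optical axis (not along the pixel's ray), 0 where there is no reading.
- eyes.camera_info(name): a dict with "intrinsics" (3x3 intrinsics, pixels), "extrinsics" (4x4, takes a point from world to camera coordinates); the wrist camera has in their place "tool_from_camera" (4x4, takes a point from camera to tool coordinates, whose origin is the TCP and whose axes are the tool frame's). Camera axes: x right, y down, z forward; pixel columns grow to the right and rows downward; lengths in m; the calibration is good to about 2 mm. A picture is of the moment at which its call begins: read the wrist's pose just before it. camera_info takes no time and is no camera call.
- ticket.hand_in(): hands the job in, once; it reports no verdict.
Trained networks look in the newest picture that a camera, given by its name, has taken for a name from the list of things; names that differ only in an ending like _2 or _b are one class to them, and where a whole thing is asked for, a point or a joint stands for the part that bears it (a point fixed in the world has none). Each returns a list of dicts, best first, with "confidence" (0 to 1); they miss things now and then, are a little off and sometimes report something else, mostly with a low value. They report only what shows in the picture. A call takes as long as a camera call. They do not tell look-alikes from the thing itself.
- models.boxes_of(camera, thing): "point" ([x, y, z] in m, in the coordinates of the camera as it stood for that picture, good to about 4 mm: the middle of the surface that is visible of it).
The state is a dict: "clock": time; "joint_pos": joint angles; "joint_velocities": joint speeds; "tau": joint torques, N m; "position": TCP position; "ee_rot": TCP orientation; "ft_force": force on the tool from outside, world axes, zero at the start; "torque": the same for the moment, N m; "grip_width": opening from 0.0 (shut) to 1.0 (fully open).
Only numpy, scipy, OpenCV 4.12 (cv2) and the standard library are available. Lean on these libraries where they do the work, as an engineer would, in place of code of your own. Each camera call takes 0.05 s, during which the arm holds its last target. There are 200 camera calls.

## Working session

There is one attempt and no reset: what is moved stays moved. The work goes in short steps, Python scripts to look and compute and a tool call to move; the robot and the scene stay as the last step left them, time stands still between calls to the robot, and variables do not carry over. Pictures are saved under pics/ and viewed, about 8 in all and at most 12, crops included, and the job is handed in when it is done.

Besides the shell and the picture viewer there is one more tool, called as name(argument=value, ...), one argument or row to a line, values as JSON. servo_tool: Moves the arm, as the interface text tells. Its arguments: {"type":"object","properties":{"motion":{"type":"array"},"grip_force":{"type":"number"}},"required":["motion"]}

```bash
ls; mkdir -p pics
cat > h.py <<'E'
import numpy as np, cv2
from workcell import monitor, eyes, ticket, models
from scipy.spatial.transform import Rotation as R
def pose():
    o=monitor.get_obs(); T=np.eye(4); T[:3,:3]=R.from_quat(o['ee_rot']).as_matrix(); T[:3,3]=o['position']; return T,o
def snap(name):
    T,o=pose(); im,d=eyes.camera(name); i=eyes.camera_info(name); K=np.array(i['intrinsics'])
    W=T@np.array(i['tool_from_camera']) if name=='wrist' else np.linalg.inv(np.array(i['extrinsics']))
    return im,d,K,W
def cloud(d,K,W):
    v,u=np.mgrid[:d.shape[0],:d.shape[1]]
    P=np.stack([(u-K[0,2])/K[0,0]*d,(v-K[1,2])/K[1,1]*d,d],-1)
    P=P@W[:3,:3].T+W[:3,3]; P[d<=0]=np.nan; return P
def proj(p,K,W):
    c=W[:3,:3].T@(np.array(p)-W[:3,3]); return (K@c)[:2]/c[2]
def boxes(cam,W,thing):
    return [(np.round(W[:3,:3]@np.array(b['point'])+W[:3,3],3),round(b['confidence'],2)) for b in models.boxes_of(cam,thing)]
E
python3 - <<'E'
from h import *
T,o=pose(); print(o)
for c in ('top','side'):
    im,d,K,W=snap(c); print(c,W.round(3).tolist(),K[0,0])
    for t in ('stamp','anvil','tag_top','rack','round_stamp','jar','slicker'):
        b=boxes(c,W,t); print(t,[(x.tolist(),cf,proj(x,K,W).round().tolist()) for x,cf in b[:4]])
    cv2.imwrite(f'pics/{c}0.png',im)
E
```

```text
pics
{'clock': 0.0, 'joint_pos': array([-1.34659417,  0.33287582, -0.06472069,  1.46096833,  0.02161922,
        1.34988924, -0.08850335]), 'joint_velocities': array([ 0.0010003 ,  0.00049735,  0.00149357,  0.00077213,  0.00149103,
        0.00132519, -0.00067112]), 'tau': array([-7.30122756e-04, -6.25438857e+01,  4.87172522e-02, -3.91606843e+01,
        1.61314703e-02,  9.87664273e-03, -4.09017119e-06]), 'position': array([0.15259618, 0.60568887, 0.23050063]), 'ee_rot': array([ 7.88753096e-01,  6.14709714e-01, -5.44273514e-04,  4.74632409e-04]), 'ft_force': array([-0.35995281, -0.21806442,  0.61964326]), 'torque': array([-0.00522827,  0.03748639,  0.02088578]), 'grip_width': 0.9970358673112881}
top [[0.004, -0.998, 0.063, 0.554], [-1.0, -0.003, 0.015, -0.035], [-0.014, -0.063, -0.998, 1.002], [0.0, 0.0, 0.0, 1.0]] 395.6317364824525
stamp [([0.524, -0.369, 0.077], 0.92, [427.0, 243.0]), ([0.507, -0.273, 0.082], 0.9, [386.0, 251.0]), ([0.431, -0.249, 0.092], 0.73, [377.0, 284.0])]
anvil [([0.505, 0.229, 0.032], 0.85, [175.0, 249.0])]
tag_top [([0.505, 0.23, 0.039], 0.54, [174.0, 249.0
[... 192 characters left out ...]
, 0.25, [259.0, 246.0])]
slicker [([0.775, 0.04, 0.022], 0.67, [253.0, 141.0])]
side [[0.764, -0.493, 0.417, 0.205], [-0.646, -0.583, 0.493, -0.488], [-0.0, -0.646, -0.763, 0.755], [0.0, 0.0, 0.0, 1.0]] 415.79478685842054
stamp [([0.506, -0.373, 0.079], 0.87, [373.0, 343.0]), ([0.41, -0.263, 0.079], 0.72, [287.0, 331.0]), ([0.492, -0.284, 0.067], 0.71, [329.0, 314.0])]
anvil [([0.498, 0.217, 0.036], 0.65, [186.0, 174.0])]
tag_top [([0.502, 0.228, 0.041], 0.58, [185.0, 170.0])]
rack [([0.493, 0.006, 0.054], 0.89, [235.0, 222.0])]
round_stamp [([0.7, -0.25, 0.054], 0.85, [389.0, 245.0])]
jar [([0.687, 0.219, 0.053], 0.69, [247.0, 136.0])]
slicker [([0.765, 0.032, 0.022], 0.69, [317.0, 170.0])]
```

View pics/top0.png

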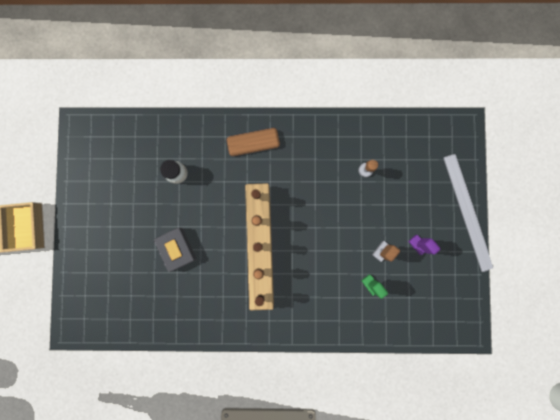

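View pics/side0.png

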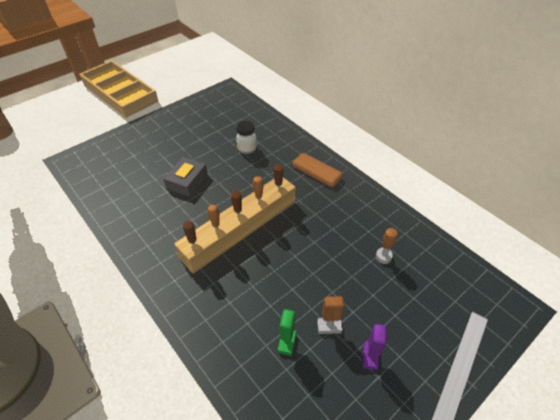

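The brown/steel stamp stands at top (386,252) / side (329,314), with green (375,286) and purple (424,245) look-alikes beside it. The block is at top (174,249), and the rack is between them. Next I'll measure both poses from the point clouds.

```bash
cat >> h.py <<'E'
def rect(P,sel,c=None):
    q=P[sel][:,:2]*1000; (cx,cy),(w,h),a=cv2.minAreaRect(q.astype(np.float32))
    if w<h: w,h,a=h,w,a+90
    a=(a+90)%180-90
    return dict(n=len(q),c=np.round([cx,cy],1).tolist(),wh=(round(w,1),round(h,1)),long_deg=round(a,1),mean=q.mean(0).round(1).tolist(),z=np.round(np.percentile(P[sel][:,2],[5,50,95])*1000,1).tolist())
def hsv(im): return cv2.cvtColor(im,cv2.COLOR_BGR2HSV)
def near(P,x,y,r,z0,z1):
    with np.errstate(all='ignore'): return (np.hypot(P[...,0]-x,P[...,1]-y)<r)&(P[...,2]>z0)&(P[...,2]<z1)
def go(Tt):
    T,o=pose(); D=np.linalg.inv(T)@Tt; return (D[:3,3]*1000).round(1), np.degrees(R.from_matrix(D[:3,:3]).as_rotvec()).round(1)
def down(p,yaw): # tool z down, tool x along yaw deg in world
    a=np.radians(yaw); T=np.eye(4); x=[np.cos(a),np.sin(a),0]; z=[0,0,-1]
    T[:3,:3]=np.c_[x,np.cross(z,x),z]; T[:3,3]=p; return T
E
python3 - <<'E'
from h import *
T,o=pose(); print('tool x yaw',np.degrees(np.arctan2(T[1,0],T[0,0])))
for c in ('top','side'):
    im,d,K,W=snap(c); P=cloud(d,K,W); H=hsv(im)
    br=(H[...,0]<25)&(H[...,1]>90)
    s=near(P,.505,-.278,.04,.096,.12)&br; print(c,'handle top',rect(P,s))
    s=near(P,.505,-.278,.045,.05,.12)&br; print(c,'handle',rect(P,s))
    s=near(P,.505,.23,.07,.025,.08); print('block',rect(P,s))
    s=s&(H[...,0]>10)&(H[...,0]<35)&(H[...,1]>120); print('tag',rect(P,s))
    s=near(P,.51,.02,.2,.09,.15); print('awls',rect(P,s), P[s][:,2].max())
I=eyes.camera_info('wrist'); print(np.round(I['tool_from_camera'],3).tolist())
E
```

```text
tool x yaw 75.85858365127365
top handle top {'n': 139, 'c': [502.6, -281.3], 'wh': (31.6, 22.7), 'long_deg': -41.5, 'mean': [502.9, -280.8], 'z': [99.4, 103.4, 106.0]}
top handle {'n': 197, 'c': [502.6, -281.1], 'wh': (31.7, 23.0), 'long_deg': -41.5, 'mean': [503.7, -278.3], 'z': [69.2, 102.5, 105.8]}
block {'n': 1073, 'c': [505.5, 232.4], 'wh': (90.2, 71.1), 'long_deg': 24.8, 'mean': [505.8, 231.0], 'z': [31.1, 35.0, 39.4]}
tag {'n': 179, 'c': [505.0, 232.2], 'wh': (42.0, 26.3), 'long_deg': 26.0, 'mean': [504.7, 232.5], 'z': [35.6, 38.5, 41.5]}
awls {'n': 448, 'c': [516.3, 21.3], 'wh': (258.6, 25.0), 'long_deg': 1.6, 'mean': [513.8, 21.0], 'z': [104.9, 117.1, 122.5]} 0.12466254401613053
side handle top {'n': 230, 'c': [499.4, -283.8], 'wh': (34.0, 19.9), 'long_deg': -39.7, 'mean': [498.3, -284.3], 'z': [98.7, 103.8, 106.0]}
side handle {'n': 461, 'c': [499.0, -284.2], 'wh': (34.0, 20.9), 'long_deg': -39.7, 'mean': [495.4, -286.5], 'z': [57.6, 95.7, 105.6]}
block {'n': 811, 'c': [501.4, 230.9], 'wh': (90.6, 72.4), 'long_deg': 24.5, 'mean': [498.8, 226.4], 'z': [27.9, 34.3, 38.8]}
tag {'n': 164, 'c': [503.1, 234.3], 'wh': (50.3, 31.8), 'long_deg': 25.6, 'mean': [502.2, 231.8], 'z': [34.0, 37.7, 40.0]}
awls {'n': 742, 'c': [512.4, 18.9], 'wh': (260.0, 23.3), 'long_deg': 2.5, 'mean': [502.5, 16.2], 'z': [93.1, 112.1, 121.4]} 0.12423042325894817
[[1.0, 0.001, -0.0, 0.001], [-0.001, 0.953, 0.301, -0.078], [0.001, -0.301, 0.953, -0.142], [0.0, 0.0, 0.0, 1.0]]
```

Run:
```python
from h import *
print(go(down([.42,.25,.23],62))); print(go(down([.501,-.282,.22],49.3)))
```

```text
(array([-280. ,  346.2,    1.3]), array([-0. , -0. , 13.9]))
(array([-776.1,  554.7,   11.2]), array([-0. , -0. , 26.6]))
```

servo_tool(
  motion=[
    [1, -0.035, 0.043, 0, 0, 0, 2],
    [1, -0.07, 0.087, 0, 0, 0, 4],
    [1, -0.105, 0.13, 0, 0, 0, 5],
    [1, -0.14, 0.173, 0, 0, 0, 7],
    [1, -0.175, 0.216, 0, 0, 0, 9],
    [1, -0.21, 0.26, 0, 0, 0, 11],
    [1, -0.245, 0.303, 0, 0, 0, 13],
    [1, -0.28, 0.346, 0.001, 0, 0, 14],
    [1, -0.33, 0.367, 0.001, 0, 0, 15],
    [1, -0.38, 0.388, 0.002, 0, 0, 16],
    [1, -0.43, 0.409, 0.003, 0, 0, 18],
    [1, -0.48, 0.43, 0.004, 0, 0, 19],
    [1, -0.53, 0.451, 0.005, 0, 0, 20],
    [1, -0.58, 0.472, 0.006, 0, 0, 22],
    [1, -0.63, 0.493, 0.007, 0, 0, 23],
    [1, -0.68, 0.514, 0.008, 0, 0, 24],
    [1, -0.73, 0.535, 0.01, 0, 0, 25],
    [1, -0.776, 0.555, 0.011, 0, 0, 26.6],
    [1, -0.776, 0.555, 0.011, 0, 0, 26.6],
    [1, -0.776, 0.555, 0.011, 0, 0, 26.6],
  ],
)

```text
clock: 3.4
position: [0.5013, -0.2816, 0.22]
ee_rot: [0.909, 0.417, -0.0, -0.0]
ft_force: [0.0, -0.0, 0.5]
grip_width: 1.001
```

```bash
cat > look.py <<'E'
from h import *
im,d,K,W=snap('wrist'); P=cloud(d,K,W); H=hsv(im); T,o=pose()
print(o['clock'],o['position'].round(4),'yaw',np.degrees(np.arctan2(T[1,0],T[0,0])).round(2),'tilt z',T[:3,2].round(4),o['ft_force'].round(2))
br=(H[...,0]<25)&(H[...,1]>80)
s=near(P,.501,-.282,.04,.098,.12)&br; print('handle top',rect(P,s))
s=near(P,.501,-.282,.04,.004,.03); print('face plate',rect(P,s))
print(boxes('wrist',W,'stamp'))
cv2.imwrite('pics/w1.png',im)
E
python3 look.py
```

```text
3.45 [ 0.5015 -0.2809  0.2202] yaw 49.34 tilt z [-0.e+00  8.e-04 -1.e+00] [0.22 0.18 0.15]
handle top {'n': 989, 'c': [500.0, -280.2], 'wh': (33.0, 21.8), 'long_deg': -40.0, 'mean': [499.4, -279.5], 'z': [100.5, 104.2, 105.7]}
face plate {'n': 323, 'c': [490.4, -272.6], 'wh': (25.6, 18.5), 'long_deg': 51.1, 'mean': [487.9, -270.6], 'z': [8.3, 13.6, 14.9]}
[(array([ 0.424, -0.25 ,  0.108]), 0.94), (array([ 0.491, -0.277,  0.103]), 0.91)]
```

View pics/w1.png

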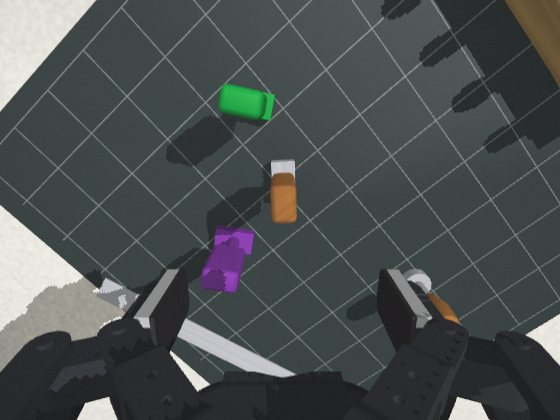

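The stamp sits between the fingers at (284,198), already squared to the jaws. Purple is at (228,260) and green at (245,102). I'll check their clearance in tool axes.

Run:
```python
from h import *
im,d,K,W=snap('wrist'); P=cloud(d,K,W); H=hsv(im)
Tt=down([.500,-.2803,.058],49.9); print(go(Tt))
for n,a,b in(('green',40,80),('purple',130,165)):
    s=(H[...,0]>a)&(H[...,0]<b)&(H[...,1]>100)&np.isfinite(P[...,2])&(P[...,2]>.005); s=cv2.erode(s.astype(np.uint8),np.ones((3,3)))>0
    q=(P[s]-Tt[:3,3])@Tt[:3,:3]*1000; print(n,np.percentile(q,[1,99],axis=0).round())
```

```text
(array([ -1.1,  -1.5, 162.4]), array([-0. , -0.1, -0.5]))
green [[-46. -92. -48.]
 [-11. -69.  45.]]
purple [[-76.  57. -48.]
 [-38.  80.  47.]]
```

servo_tool(
  motion=[
    [1, -0.001, -0.001, 0.03, 0, 0, -0.5],
    [1, -0.001, -0.001, 0.06, 0, 0, -0.5],
    [1, -0.001, -0.001, 0.09, 0, 0, -0.5],
    [1, -0.001, -0.001, 0.12, 0, 0, -0.5],
    [1, -0.001, -0.001, 0.145, 0, 0, -0.5],
    [1, -0.001, -0.001, 0.162, 0, 0, -0.5],
    [1, -0.001, -0.001, 0.162, 0, 0, -0.5],
    [0.5, -0.001, -0.001, 0.162, 0, 0, -0.5],
    [0.3, -0.001, -0.001, 0.162, 0, 0, -0.5],
    [0, -0.001, -0.001, 0.162, 0, 0, -0.5],
    [0, -0.001, -0.001, 0.162, 0, 0, -0.5],
    [0, -0.001, -0.001, 0.162, 0, 0, -0.5],
    [0, -0.001, -0.001, 0.162, 0, 0, -0.5],
    [0, -0.001, -0.001, 0.162, 0, 0, -0.5],
    [0, -0.001, -0.001, 0.162, 0, 0, -0.5],
    [0, -0.001, -0.001, 0.162, 0, 0, -0.5],
  ],
  grip_force=60,
)

```text
clock: 5.55
position: [0.5003, -0.282, 0.0587]
ee_rot: [0.907, 0.421, 0.0, 0.0]
ft_force: [-0.9, 2.4, 5.6]
grip_width: 0.251
```

servo_tool(
  motion=[
    [0, 0, 0, -0.01, 0, 0, 0],
    [0, 0, 0, -0.03, 0, 0, 0],
    [0, 0, 0, -0.06, 0, 0, 0],
    [0, 0, 0, -0.09, 0, 0, 0],
    [0, 0, 0, -0.12, 0, 0, 0],
    [0, 0, 0, -0.15, 0, 0, 0],
    [0, 0, 0, -0.165, 0, 0, 0],
    [0, 0, 0, -0.165, 0, 0, 0],
    [0, 0, 0, -0.165, 0, 0, 0],
  ],
)

```text
clock: 6.68
position: [0.4994, -0.2817, 0.2222]
ee_rot: [0.907, 0.421, -0.001, -0.001]
ft_force: [0.4, 0.3, -3.9]
grip_width: 0.25
```

```bash
cat > held.py <<'E'
from h import *
# where the held stamp stands in the tool frame (mm), seen by the fixed cameras and the wrist
T,o=pose(); print(o['clock'],o['position'].round(4),'yaw',np.degrees(np.arctan2(T[1,0],T[0,0])).round(2),'ft',o['ft_force'].round(2),'grip',round(o['grip_width'],3))
for c in ('top','side','wrist'):
    im,d,K,W=snap(c); T,o=pose(); P=cloud(d,K,W); Q=(P-T[:3,3])@T[:3,:3]*1000
    with np.errstate(all='ignore'): s=(abs(Q[...,0])<26)&(abs(Q[...,1])<35)&(Q[...,2]>5)&(Q[...,2]<80)
    q=Q[s]; 
    if len(q)<20: print(c,len(q)); continue
    print(c,len(q),'min',np.percentile(q,2,axis=0).round(1),'max',np.percentile(q,98,axis=0).round(1))
    cv2.imwrite(f'pics/h_{c}.png',im)
    for lo in range(10,70,10):
        r=q[(q[:,2]>lo)&(q[:,2]<lo+10)]
        if len(r)>8: print('  z',lo,len(r),'x',np.percentile(r[:,0],[3,97]).round(1),'y',np.percentile(r[:,1],[3,97]).round(1))
E
python3 held.py; python3 -c "
import cv2,numpy as np
a=cv2.resize(cv2.imread('pics/h_side.png')[130:330,230:490],None,fx=2,fy=2);cv2.imwrite('pics/c1.png',a)"
```

```text
6.675 [ 0.4994 -0.2817  0.2222] yaw 49.76 ft [ 0.42  0.35 -3.87] grip 0.25
top 122 min [-11.1 -19.4   7.8] max [14.   1.  55.3]
  z 40 99 x [-11.   13.8] y [-19.2   0.1]
  z 50 17 x [-9.6 14. ] y [-19.6   1.9]
side 483 min [-14.6 -21.2   9. ] max [10.1 21.8 56.5]
  z 20 25 x [-8.8 -3.7] y [-5.8  6.2]
  z 30 30 x [-8.1 -1.6] y [-6.1  6.4]
  z 40 342 x [-14.4   9.9] y [-20.6  21.5]
  z 50 72 x [-14.9  -4. ] y [-21.2  21.3]
wrist 1716 min [-12.  -22.9   5.9] max [12.9 -2.9 56.6]
  z 30 57 x [-4.  5.] y [-7.9 -5.6]
  z 40 1374 x [-11.9  12.7] y [-22.7  -3.2]
  z 50 156 x [-11.6  12.4] y [-23.  -22.2]
```

View pics/c1.png

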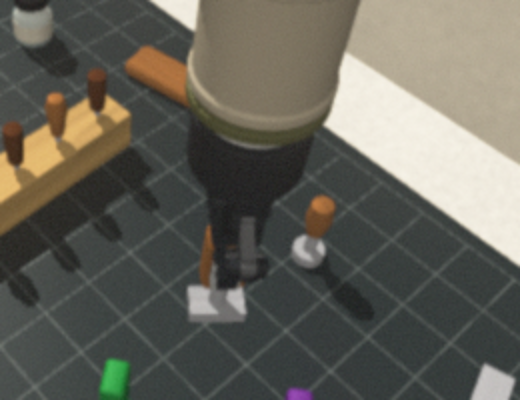

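View pics/h_wrist.png

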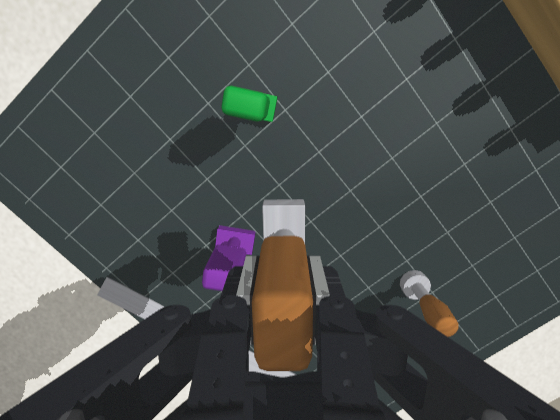

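Lifted upright: in the wrist view the face edge is square at (284,203), and the underside is about 57 mm below the TCP. Now I'll plan the carry.

Run:
```python
from h import *
print(go(down([.504,.2323,.222],115.5)))
```

```text
(array([ 395.4, -328.7,    0.5]), array([ -0.1,  -0. , -65.7]))
```

servo_tool(
  motion=[
    [0, 0.01, -0.008, 0, 0, 0, -2],
    [0, 0.035, -0.029, 0, 0, 0, -6],
    [0, 0.067, -0.056, 0, 0, 0, -11],
    [0, 0.1, -0.083, 0, 0, 0, -17],
    [0, 0.133, -0.111, 0, 0, 0, -22],
    [0, 0.166, -0.138, 0, 0, 0, -28],
    [0, 0.2, -0.166, 0, 0, 0, -33],
    [0, 0.233, -0.194, 0, 0, 0, -39],
    [0, 0.266, -0.221, 0, 0, 0, -44],
    [0, 0.3, -0.249, 0, 0, 0, -50],
    [0, 0.333, -0.277, 0, 0, 0, -55],
    [0, 0.365, -0.303, 0, 0, 0, -60.5],
    [0, 0.387, -0.322, 0, 0, 0, -64.5],
    [0, 0.3954, -0.3287, 0.0005, 0, 0, -65.7],
    [0, 0.3954, -0.3287, 0.0005, 0, 0, -65.7],
    [0, 0.3954, -0.3287, 0.0005, 0, 0, -65.7],
    [0, 0.3954, -0.3287, 0.0005, 0, 0, -65.7],
  ],
)

```text
clock: 8.95
position: [0.5048, 0.2308, 0.223]
ee_rot: [0.535, 0.845, 0.0, 0.0]
ft_force: [-0.7, 0.3, -3.4]
grip_width: 0.254
```

```bash
cat > rel.py <<'E'
from h import *
import sys
# tag and held face in the tool frame, from one wrist picture (mm)
im,d,K,W=snap('wrist'); T,o=pose(); P=cloud(d,K,W); H=hsv(im); Q=(P-T[:3,3])@T[:3,:3]
print(o['clock'],o['position'].round(4),'yaw',np.degrees(np.arctan2(T[1,0],T[0,0])).round(2),'tz',T[:3,2].round(4),'ft',o['ft_force'].round(2),'grip',round(o['grip_width'],3))
s=near(P,.504,.232,.045,.025,.055)&(H[...,0]>12)&(H[...,0]<35)&(H[...,1]>110)
r=rect(Q,s); print('tag(tool)',r)
b=near(P,.504,.232,.075,.025,.055); print('block',rect(Q,b)); print('block z world', np.median(P[b&~s][:,2]).round(4),'tag z',np.median(P[s][:,2]).round(4), 'tag world',rect(P,s)['c'])
with np.errstate(all='ignore'): f=(abs(Q[...,0])<.028)&(abs(Q[...,1])<.032)&(Q[...,2]>.036)&(Q[...,2]<.062)&~s&(P[...,2]>.05)
print('face',rect(Q,f)); q=Q[f]*1000; e=q[q[:,2]>45]; print('face x',np.percentile(q[:,0],[2,98]).round(1),'y min',np.percentile(q[:,1],2).round(1),'z max',q[:,2].max().round(1))
cv2.imwrite(f'pics/{sys.argv[1]}.png',im)
E
python3 rel.py r1
```

```text
9.0 [0.5047 0.2311 0.223 ] yaw 115.36 tz [ 2.e-04  2.e-04 -1.e+00] ft [-1.1  -0.15 -4.05] grip 0.249
tag(tool) {'n': 912, 'c': [3.7, -4.6], 'wh': (36.8, 26.1), 'long_deg': 89.3, 'mean': [3.8, -5.3], 'z': [182.9, 184.2, 185.7]}
block {'n': 4577, 'c': [3.9, -1.3], 'wh': (89.2, 70.2), 'long_deg': 89.8, 'mean': [4.3, -11.4], 'z': [183.7, 187.9, 189.7]}
block z world 0.0348 tag z 0.0388 tag world [499.0, 232.5]
face {'n': 1554, 'c': [1.3, -9.9], 'wh': (25.9, 24.8), 'long_deg': -0.3, 'mean': [1.5, -13.5], 'z': [43.3, 45.1, 53.4]}
face x [-11.1  13.9] y min -22.0 z max 58.9
```

View pics/r1.png

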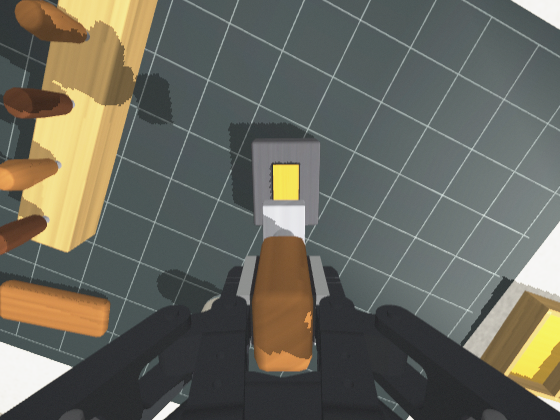

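Tag visible at (286,182), squared to the face edge. It is offset about +2.4 mm in x and −1 mm in y. I'll correct part-way, descend and look again.

servo_tool(
  motion=[
    [0, 0.002, -0.001, 0.01, 0, 0, 0],
    [0, 0.002, -0.001, 0.03, 0, 0, 0],
    [0, 0.002, -0.001, 0.05, 0, 0, 0],
    [0, 0.002, -0.001, 0.07, 0, 0, 0],
    [0, 0.002, -0.001, 0.085, 0, 0, 0],
    [0, 0.002, -0.001, 0.093, 0, 0, 0],
    [0, 0.002, -0.001, 0.093, 0, 0, 0],
    [0, 0.002, -0.001, 0.093, 0, 0, 0],
    [0, 0.002, -0.001, 0.093, 0, 0, 0],
  ],
)

```text
clock: 10.12
position: [0.503, 0.2336, 0.1305]
ee_rot: [0.534, 0.846, 0.001, 0.0]
ft_force: [-0.1, 0.5, -3.6]
grip_width: 0.249
```

```bash
python3 rel.py r2; python3 rel.py r3
python3 - <<'E'
import cv2
a=cv2.imread('pics/r2.png')[120:300,200:370]; cv2.imwrite('pics/c2.png',cv2.resize(a,None,fx=3.3,fy=3.3,interpolation=2))
E
```

```text
10.175 [0.5029 0.2336 0.1303] yaw 115.46 tz [ 8.e-04  6.e-04 -1.e+00] ft [-0.94 -0.36 -3.84] grip 0.256
tag(tool) {'n': 485, 'c': [0.8, -17.5], 'wh': (25.3, 9.9), 'long_deg': -0.7, 'mean': [0.7, -17.8], 'z': [90.3, 91.5, 94.3]}
block {'n': 6972, 'c': [1.0, -0.9], 'wh': (88.9, 70.2), 'long_deg': 89.6, 'mean': [0.6, -13.7], 'z': [92.0, 95.4, 97.0]}
block z world 0.0349 tag z 0.0388 tag world [486.9, 226.9]
face {'n': 1557, 'c': [1.6, -9.6], 'wh': (25.9, 25.0), 'long_deg': -0.6, 'mean': [1.8, -13.4], 'z': [43.0, 44.9, 53.2]}
face x [-10.7  14.2] y min -21.8 z max 58.8
10.225 [0.5028 0.2336 0.1302] yaw 115.46 tz [ 6.e-04  6.e-04 -1.e+00] ft [ 0.58  0.82 -3.66] grip 0.257
tag(tool) {'n': 473, 'c': [0.4, -17.4], 'wh': (26.1, 10.1), 'long_deg': -1.1, 'mean': [0.9, -17.7], 'z': [90.4, 91.5, 93.0]}
block {'n': 6952, 'c': [0.8, -0.5], 'wh': (89.5, 70.0), 'long_deg': 89.8, 'mean': [0.5, -13.6], 'z': [91.9, 95.3, 97.0]}
block z world 0.0348 tag z 0.0388 tag world [487.0, 226.5]
face {'n': 1550, 'c': [1.6, -9.9], 'wh': (25.8, 24.4), 'long_deg': -0.4, 'mean': [1.8, -13.4], 'z': [43.2, 45.0, 53.4]}
face x [-10.8  14.2] y min -21.9 z max 58.4
```

View pics/c2.png

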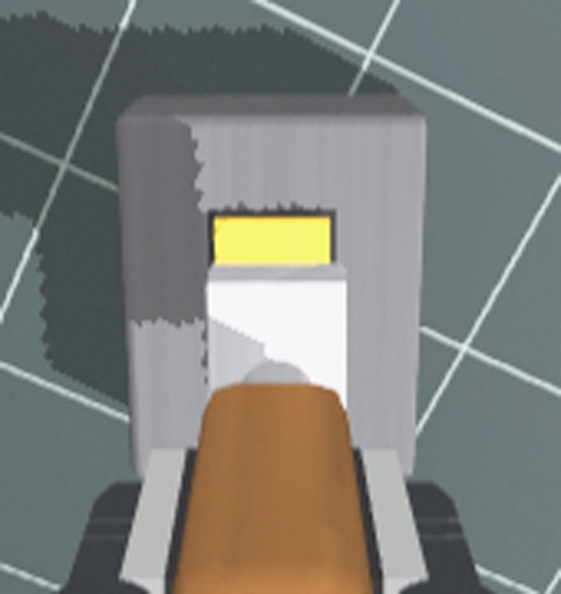

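At 33 mm up, the tag's visible end is 0.9 mm left of the face's centre line and parallel to it. I'll correct that and come close.

servo_tool(
  motion=[
    [0, -0.001, -0.0004, 0.005, 0, 0, 0],
    [0, -0.001, -0.0004, 0.012, 0, 0, 0],
    [0, -0.001, -0.0004, 0.019, 0, 0, 0],
    [0, -0.001, -0.0004, 0.024, 0, 0, 0],
    [0, -0.001, -0.0004, 0.027, 0, 0, 0],
    [0, -0.001, -0.0004, 0.027, 0, 0, 0],
    [0, -0.001, -0.0004, 0.027, 0, 0, 0],
    [0, -0.001, -0.0004, 0.027, 0, 0, 0],
  ],
)

```text
clock: 11.22
position: [0.5028, 0.2325, 0.103]
ee_rot: [0.534, 0.846, 0.0, 0.0]
ft_force: [-0.2, -0.0, -3.1]
grip_width: 0.246
```

```bash
python3 rel.py r4; python3 rel.py r5
python3 - <<'E'
import cv2,numpy as np
from h import *
a=cv2.imread('pics/r4.png')[150:330,200:370]; b=snap('side')[0][90:240,120:260]
cv2.imwrite('pics/c3.png',np.hstack([cv2.resize(a,(378,400),interpolation=2),cv2.resize(b,(373,400),interpolation=2)]))
E
```

```text
11.275 [0.5028 0.2324 0.103 ] yaw 115.46 tz [ 3.e-04  4.e-04 -1.e+00] ft [-0.25 -0.47 -2.9 ] grip 0.251
tag(tool) {'n': 148, 'c': [1.8, -21.0], 'wh': (25.8, 2.3), 'long_deg': -1.7, 'mean': [1.3, -21.1], 'z': [57.6, 64.3, 66.9]}
block {'n': 7784, 'c': [1.9, -7.0], 'wh': (75.5, 70.0), 'long_deg': 89.7, 'mean': [2.0, -17.1], 'z': [66.6, 68.1, 70.0]}
block z world 0.0349 tag z 0.0387 tag world [483.1, 225.1]
face {'n': 1467, 'c': [1.7, -10.1], 'wh': (26.1, 24.3), 'long_deg': 0.5, 'mean': [1.8, -13.0], 'z': [42.9, 45.0, 48.7]}
face x [-10.7  14.3] y min -21.9 z max 53.0
11.325 [0.5028 0.2324 0.103 ] yaw 115.46 tz [ 2.e-04  3.e-04 -1.e+00] ft [ 0.49  0.21 -3.65] grip 0.245
tag(tool) {'n': 149, 'c': [1.8, -20.9], 'wh': (25.8, 2.5), 'long_deg': -0.4, 'mean': [1.1, -21.1], 'z': [57.5, 64.4, 67.0]}
block {'n': 7776, 'c': [1.9, -6.9], 'wh': (75.6, 70.2), 'long_deg': 89.6, 'mean': [2.0, -17.1], 'z': [66.6, 68.1, 69.9]}
block z world 0.0349 tag z 0.0386 tag world [483.1, 225.1]
face {'n': 1468, 'c': [1.6, -9.9], 'wh': (25.9, 24.6), 'long_deg': -0.4, 'mean': [1.8, -13.0], 'z': [43.0, 45.0, 48.8]}
face x [-10.7  14.2] y min -21.9 z max 52.8
```

View pics/c3.png

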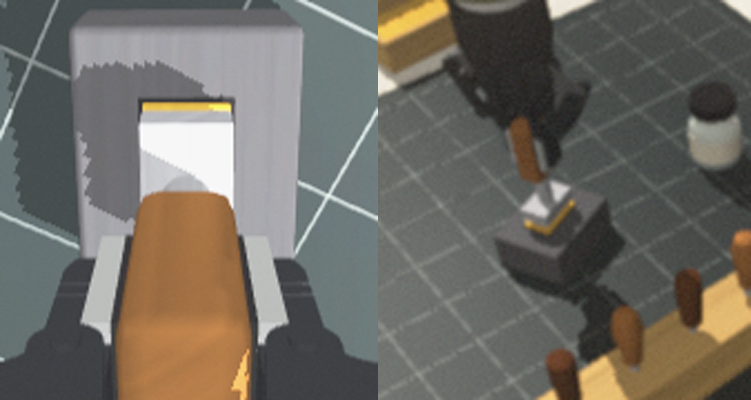

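Aligned in both views: face edge and tag edge line up at (187,105), and a thin gap shows in the side view. Now feeling down slowly.

servo_tool(
  motion=[
    [0, 0, 0, 0.001, 0, 0, 0],
    [0, 0, 0, 0.002, 0, 0, 0],
    [0, 0, 0, 0.003, 0, 0, 0],
    [0, 0, 0, 0.0037, 0, 0, 0],
    [0, 0, 0, 0.0043, 0, 0, 0],
    [0, 0, 0, 0.0048, 0, 0, 0],
    [0, 0, 0, 0.0052, 0, 0, 0],
    [0, 0, 0, 0.0056, 0, 0, 0],
    [0, 0, 0, 0.0056, 0, 0, 0],
    [0, 0, 0, 0.0056, 0, 0, 0],
  ],
)

```text
clock: 12.62
position: [0.5027, 0.2324, 0.0973]
ee_rot: [0.534, 0.846, 0.0, -0.0]
ft_force: [-0.9, 0.0, -0.4]
grip_width: 0.253
```

servo_tool(
  motion=[
    [0, 0, 0, 0.0002, 0, 0, 0],
    [0, 0, 0, 0.0004, 0, 0, 0],
    [0, 0, 0, 0.0004, 0, 0, 0],
  ],
)

```text
clock: 13.0
position: [0.5028, 0.2324, 0.0969]
ee_rot: [0.534, 0.846, 0.0, -0.0]
ft_force: [-1.6, -0.4, 0.3]
grip_width: 0.25
```

Contact is at about TCP z 0.0979, from roughly 3–4 N of push at 4 N/mm. One more small press will confirm the slope.

servo_tool(
  motion=[
    [0, 0, 0, 0.0004, 0, 0, 0],
    [0, 0, 0, 0.0004, 0, 0, 0],
    [0, 0, 0, 0.0004, 0, 0, 0],
  ],
)

```text
clock: 13.38
position: [0.5028, 0.2324, 0.0965]
ee_rot: [0.534, 0.846, 0.0, 0.0]
ft_force: [-1.1, -0.9, 2.6]
grip_width: 0.251
```

servo_tool(
  motion=[
    [0, 0, 0, -0.001, 0, 0, 0],
    [0, 0, 0, -0.002, 0, 0, 0],
    [0, 0, 0, -0.003, 0, 0, 0],
    [0, 0, 0, -0.004, 0, 0, 0],
    [0, 0, 0, -0.005, 0, 0, 0],
    [0, 0, 0, -0.006, 0, 0, 0],
    [0, 0, 0, -0.0064, 0, 0, 0],
    [0, 0, 0, -0.0064, 0, 0, 0],
    [0, 0, 0, -0.0064, 0, 0, 0],
    [0, 0, 0, -0.0064, 0, 0, 0],
  ],
)

```text
clock: 14.62
position: [0.5027, 0.2324, 0.1027]
ee_rot: [0.534, 0.846, -0.0, -0.0]
ft_force: [-0.3, -0.3, -3.1]
grip_width: 0.252
```

```bash
python3 rel.py f1; python3 rel.py f2
python3 - <<'E'
import cv2,numpy as np
from h import *
a=cv2.imread('pics/f1.png')[150:330,200:370]; b=snap('side')[0][90:240,120:260]
cv2.imwrite('pics/c4.png',np.hstack([cv2.resize(a,(378,400),interpolation=2),cv2.resize(b,(373,400),interpolation=2)]))
E
```

```text
14.675 [0.5027 0.2324 0.1028] yaw 115.46 tz [-0.e+00  1.e-04 -1.e+00] ft [ 0.73 -0.44 -3.37] grip 0.252
tag(tool) {'n': 148, 'c': [1.9, -21.0], 'wh': (25.8, 2.3), 'long_deg': -0.6, 'mean': [1.3, -21.1], 'z': [57.3, 64.3, 67.7]}
block {'n': 7764, 'c': [1.8, -6.9], 'wh': (75.4, 70.3), 'long_deg': 89.7, 'mean': [2.0, -17.1], 'z': [66.5, 67.9, 69.7]}
block z world 0.0348 tag z 0.0385 tag world [482.9, 225.0]
face {'n': 1456, 'c': [1.6, -9.8], 'wh': (25.9, 24.9), 'long_deg': -0.5, 'mean': [1.7, -13.0], 'z': [43.3, 45.0, 48.7]}
face x [-10.7  14.2] y min -22.0 z max 52.7
14.725 [0.5027 0.2324 0.1028] yaw 115.46 tz [-0.  0. -1.] ft [ 0.17 -0.28 -4.19] grip 0.25
tag(tool) {'n': 149, 'c': [1.8, -21.1], 'wh': (25.7, 2.5), 'long_deg': -1.1, 'mean': [1.3, -21.1], 'z': [57.7, 64.5, 67.4]}
block {'n': 7767, 'c': [1.9, -6.9], 'wh': (75.4, 70.2), 'long_deg': 89.9, 'mean': [2.1, -17.0], 'z': [66.5, 67.9, 69.7]}
block z world 0.0349 tag z 0.0383 tag world [482.9, 225.0]
face {'n': 1467, 'c': [1.6, -9.7], 'wh': (25.8, 25.2), 'long_deg': -0.6, 'mean': [1.8, -13.0], 'z': [43.2, 45.0, 48.8]}
face x [-10.7  14.2] y min -22.0 z max 52.6
```

View pics/c4.png

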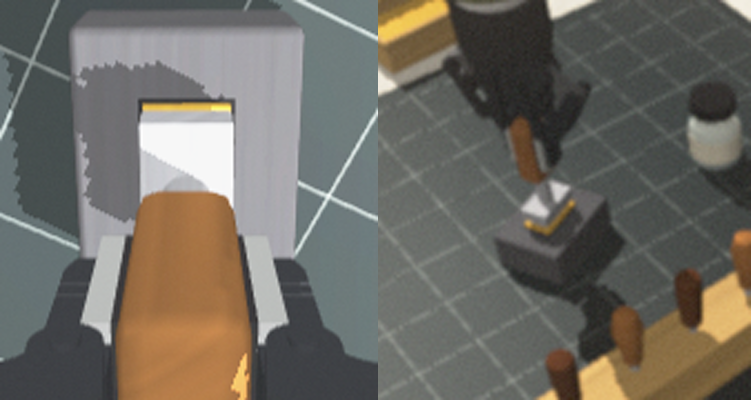

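The last press read about +6 N at z 0.0965, which puts contact at about 0.0979. The gap is now about 4.9 mm, and the face and tag still line up in both views.

```bash
python3 -c "
from workcell import ticket; print(ticket.hand_in())"
```

```text
the job is handed in; nothing more can be done
None
```

The job is handed in after about 15 s of robot time. I took the stamp, carried it upright over the rack with about 40 mm to spare, set it on the brass tag, and raised it to hold there.

- **Seating:** I pressed in three small steps of about 3, 4 and 6 N. They put contact at TCP z ≈ 0.0979 m, which agrees with the height estimated from the images. The stamp did not slip in the grip.
- **Final hold:** TCP z is 0.1028 m, so the face is about 4.9 mm above the tag. The wrist force is back to the stamp's weight, so nothing is touching, and the tool is vertical.
- **Alignment:** the last wrist-camera check put the face and tag within about 0.3 mm of each other and parallel to within about 0.5°. Only a thin strip of the tag still shows at this height. The fixed cameras' earlier estimates differ from this by 1 to 2 mm, which is within their calibration; I relied on the wrist view.
- **Other objects:** the path stayed clear of the rack, the round stamp, the jar, the slicker and the look-alikes, but I did not re-measure any of them at the end.

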